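# Hold an enamelled dish over the hot plate to dry

## Robot

A 6-joint arm with a two-finger parallel gripper is mounted at the origin on the work surface. World frame = base frame: x ahead of the robot, y to its left, z up, the work surface at z = 0. Lengths are in mm, angles in rad, forces in N, time in s.
With the tool pointing down it reaches from about 275 to 750 mm from the base axis. Payload 10.2 kg.
Tool frame: the origin (TCP) lies between the finger pads; the fingertips stand 19 mm ahead of it and the grasp point (between the pads) is the TCP; z points along the fingers, y is the line along which they close (so a half turn about z gives the same grasp; the last joint's range is limited). The gripper opens to 85 mm and grips with 20 to 120 N. Pads are 22 mm wide; open, the fingers measure 114 mm over their backs; the gripper's body (76 mm by 85 mm) begins 54 mm behind the grasp point. The pads swing forward as they close: fully open they stand 13 mm farther back than shut.
Start: joints at [0.924, 0.313, 1.498, -0, 1.331, -0.223], TCP at [215.907, 478.555, 250.294] pointing down, gripper open.
Joint ranges: [-2.94, 2.94], [-0.97, 2.17], [0.19, 2.56], [-1.23, 4.37], [0.02, 3.11], [-2.88, 2.88]. Speed limits (rad/s): [2.39, 2.39, 3.01, 3.14, 3.14, 3.14].

## Interface

Orientations are given as a unit quaternion [w, x, y, z].
In Python, from rig import sense, capture, finish_job gives the robot as it stands. The module is installed in compiled form; this text tells all that it offers.
- The arm moves only by the tool move_arm, never from a script. Its argument "moves" is a list of rows, each an object with "turn": the turn, a rotation vector about the tool's x, y, z in rad, a list of three; "translation": the shift along the tool's x, y, z in mm, a list of three; "hand": the opening, from 0 (shut) to 1 (fully open). In form: [{"turn": [wx, wy, wz], "translation": [x, y, z], "hand": hand}, ...]. A call has 1 to 10 rows; each row shifts and turns the commanded pose from where the row before left it, along the tool's axes as they then stand; what a row does not reach is not made up. A row lasts 1/12 s, in which the tool goes at most 41.7 mm and 7.16 degrees, less where a joint would pass 70% of its speed; a pose out of reach is approached as far as the arm can. A call with a gripper value outside its range is refused whole. The fingers move at their own pace and stop on an object; "grip_force" is the grip in N (left out, the last holds). Time passes only in rows, so rows that do not move let the fingers close. It gives the time, the measured TCP pose, the force, the opening and the grip force at its end, in the units of the state.
- sense(): the state, without advancing time (a new reading comes with each control period).
- capture(name): name is "side" or "top" or "wrist"; returns a dict with "image" (400x640x3 uint8, blue, green, red), "z_map" (400x640 float32, mm along the optical axis (not along the pixel's ray), 0 where there is no reading), "vertical_fov" (degrees; the focal length in pixels is half the picture's height over the tangent of half this angle, whatever the lens; pixels are square), "cx", "cy" (the principal point, pixels), "k1" (the pictures are not rectified: a ray, as slopes to the right and down, at radius r is drawn at 1 + k1 r^2 times it, then the intrinsics apply), "R" (3x3) and "t" (3): a world point X has camera coordinates R X + t; the wrist camera has in their place "T_tool_cam" (4x4, takes a point from camera to tool coordinates, whose origin is the TCP and whose axes are the flange's). Camera axes: x right, y down, z forward; pixel columns grow to the right and rows downward; lengths in mm; the calibration is good to about 2 mm. A picture is of the moment at which its call begins: read the wrist's pose just before it.
- finish_job(): hands the job in; it is judged then, once.
The state is a dict: "time_s": time; "joints": joint angles; "dq": joint speeds; "tau": joint torques, N m; "eef_pos": TCP position; "ee_rot": TCP orientation; "force": force on the tool from outside, world axes, zero at the start; "wrist_torque": the same for the moment, N m; "grip_width": opening from 0.0 (shut) to 1.0 (fully open); "grip_force": force on a finger pad.
Only numpy, scipy, OpenCV 4.12 (cv2) and the standard library are available. Lean on these libraries where they do the work, as an engineer would, in place of code of your own. Each camera call takes 0.05 s, during which the arm holds its last target. There are 200 camera calls.

## Task

In the enamelling workshop, grip the lifting fork by its wooden handle, slide its two prongs under the small steel firing tray with the copper dish on it, lift the tray and carry it over the row of firebricks to the hot plate. Finish holding it there on the fork, at rest and level, hovering about 2 cm above the hot plate, centred over the plate with its sides square to it: do not set it down or let go. Keep the dish on the tray, do not touch the tray or dish with the fingers, never bump the firebricks or the hot plate, and leave the other things on the bench where they are.

Things in the scene. Friction and masses are not known exactly. Their poses are not given: they have to be found in the camera images.
- fork: C-shaped lifting fork, 0.22 kg, standing on its prongs. Origin at the prongs' underside below fork_grip; x to the tips, z up. Two flat steel prongs 12 mm wide, 4 mm thick, at y = +-24 mm, x = -60 to +68 mm; upright at x = -68 to -60 mm; wooden handle above the prongs: bar along x, 16 mm wide (y), z = 85 to 107 mm, x = -67 to +31 mm; open below it. Loaded, it balances near x = 0
- fork_grip (a point): where to take the fork from above, fingers across the handle (closing along the fork's y): the middle of the handle's height, at x = 0, y = 0, z = 96 mm in the fork's frame, same axes
- tray: square slotted steel tray 100 x 100 mm, 25 mm high, about 0.16 kg. Origin at the centre of its underside, z up. Two runners 18 mm high, 5 mm thick, along its x at y = +-47.5 mm carry a 3 mm plate with a 4 mm lip: below it a tunnel 90 mm wide, 18 mm high runs through along x, open at both ends. It starts on the bench, x roughly away from the robot
- dish: round copper dish, 60 mm across, 14 mm high, lying loose on the tray. Origin at the centre of its underside. About 0.04 kg
- hotplate: fixed low electric hot plate: grey housing 150 mm wide (y), x = -115 to +75 mm, 44 mm high, a knob at its -x end, with a square dark steel plate 140 x 140 mm centred on the origin, its top 55 mm above the bench. Origin on the bench below the square's centre; x, y along its sides, z up
- hotplate_top (a point): centre of the top face of the hot plate's square plate, same axes as the hot plate
- bricks: fixed row of two pale firebricks on edge, end to end, between the tray and the hot plate: 460 mm long (its x), 64 mm thick (y), 114 mm high. Origin at the centre of its underside, z up
- bowl: bystander, leave alone: terracotta bowl, 90 mm across, 45 mm high
- cup: bystander, leave alone: white ceramic cup, 72 mm across, 55 mm high
- bottle: bystander, leave alone: small clear glass bottle, 44 mm across, 75 mm high
- jar: bystander, leave alone: small clear jar with a metal cap, 60 mm across, 60 mm high
- magnet: bystander, leave alone: dark steel U-shaped magnet lying flat, about 76 x 68 x 12 mm
- driver: bystander, leave alone: screwdriver lying on the bench
- brush: bystander, leave alone: brush lying on the bench, 150 mm long
There are look-alikes about, which are no part of the job. Of the things shaped like the dish, the copper one is meant.

How it is judged (in metres and radians):
On the way, in this order (a step that is already met when the one before it is completed fails the run):
1. the tray is lifted clear of the bench on the fork, the dish on it (height (world z) of tray above 0.04 m and contact force between fork and tray above 0.3 N and contact force between fork and the fingers above 0.5 N and horizontal distance between dish and tray below 0.03 m and z of dish in the frame of tray between 0.012 and 0.032 m and angle between dish's own z axis and vertical below 0.3 rad), for 0.1 s.
2. the tray passes over the row of firebricks (z of tray in the frame of bricks above 0.114 m and y of tray in the frame of bricks between -0.045 and 0.045 m and x of tray in the frame of bricks between -0.24 and 0.24 m), for 0.03 s.
At the end, for the whole second after the job is handed in: Fork in the gripper, tray on the fork only: still, level to 0.12 rad, runners 5 to 40 mm above the hot plate's top, centred within 15 mm, sides parallel to the plate's within 0.14 rad, dish upright on it within 30 mm of its centre, hot plate untouched (z of tray in the frame of hotplate_top between 0.005 and 0.04 m and horizontal distance between tray and hotplate_top below 0.015 m and (angle between the x axis of tray and the x axis of hotplate, either way round below 0.14 rad or angle between the x axis of tray and the y axis of hotplate, either way round below 0.14 rad) and angle between tray's own z axis and vertical below 0.12 rad and linear speed of tray below 0.03 m/s and contact force between fork and tray above 0.3 N and contact force between fork and the fingers above 0.5 N and horizontal distance between dish and tray below 0.03 m and z of dish in the frame of tray between 0.012 and 0.032 m and angle between dish's own z axis and vertical below 0.3 rad and contact force between hotplate and anything else below 0.1 N and contact force between each of tray, dish and the fingers below 0.1 N); the arm keeps its last pose, push and grip.
It fails at once if the firebricks are bumped (over 1 N) (contact force between bricks and anything else above 1 N).
It fails at once if the hot plate is touched (over 1 N) (contact force between hotplate and anything else above 1 N).
It fails at once if the fingers touch the tray or the dish (contact force between any of tray, dish and the fingers above 0.5 N).
It fails at once if a bystander is moved more than 30 mm (distance of any of bowl, cup, bottle, jar, magnet, driver, brush from where it was at the start of the episode above 0.03 m).
It also fails if it takes over 64 s, if anything falls off the work surface, if the arm or the gripper's body presses on something with over 40 N, if the wrist force passes 120 N, or if a joint passes its speed limit or range.

## Working session

There is one attempt and no reset: what is moved stays moved. The work goes in short steps, Python scripts to look and compute and a tool call to move; the robot and the scene stay as the last step left them, time stands still between calls to the robot, and variables do not carry over. Pictures are saved under pics/ and viewed, at most 10 in all, crops included, and the job is handed in when it is done.

Besides the shell and the picture viewer there is one more tool, called after ">>>" as name([rows], argument=value, ...), one row to a line, values as JSON. move_arm: Moves the arm, as the interface text tells. Its arguments: {"type":"object","properties":{"moves":{"type":"array","items":{"type":"object","properties":{"turn":{"type":"array","items":{"type":"number"}},"translation":{"type":"array","items":{"type":"number"}},"hand":{"type":"number"}}}},"grip_force":{"type":"number"}},"required":["moves"]}

```bash
mkdir -p pics; cat > h.py <<'E'
import numpy as np, cv2, json
from scipy.spatial.transform import Rotation as Ro
from rig import sense, capture, finish_job
def cloud(c, s=None):
    """world XYZ per pixel (mm), NaN without reading"""
    z=c["z_map"]; h,w=z.shape; f=h/2/np.tan(np.radians(c["vertical_fov"])/2)
    K=np.array([[f,0,c["cx"]],[0,f,c["cy"]],[0,0,1]])
    u,v=np.meshgrid(np.arange(w),np.arange(h))
    p=cv2.undistortPoints(np.stack([u,v],-1).reshape(-1,1,2).astype(float),K,np.array([c["k1"],0,0,0,0])).reshape(h,w,2)
    P=np.dstack([p*z[...,None],z]).astype(float); P[z<=0]=np.nan
    if "R" in c: return (P-np.array(c["t"]))@np.array(c["R"])
    T=np.array(c["T_tool_cam"]); q=np.array(s["ee_rot"]); R=Ro.from_quat(np.roll(q,-1)).as_matrix()
    return (P@T[:3,:3].T+T[:3,3])@R.T+np.array(s["eef_pos"])
E
python3 - <<'E'
from h import *
s=sense(); print({k:np.round(v,3).tolist() for k,v in s.items()})
for n in("top","side"):
    c=capture(n); cv2.imwrite(f"pics/{n}0.png",c["image"]); W=cloud(c); np.savez(f"{n}0.npz",W=W,im=c["image"])
    print(n,c["vertical_fov"],c["k1"],np.round(c["R"],2).tolist(),np.round(c["t"]).tolist(),np.nanmin(W,(0,1)),np.nanmax(W,(0,1)))
E
```

```text
{'time_s': 0.0, 'joints': [0.924, 0.313, 1.498, 0.0, 1.331, -0.223], 'dq': [-0.0, -0.0, -0.001, -0.0, -0.001, -0.002], 'tau': [0.0, -41.226, -25.975, -0.0, 0.004, -0.0], 'eef_pos': [215.748, 478.36, 249.752], 'ee_rot': [-0.0, 0.21, 0.978, -0.001], 'force': [0.501, 0.033, 0.378], 'wrist_torque': [0.021, 0.05, 0.023], 'grip_force': 0.0, 'grip_width': 0.999}
top 49.30675566695808 -0.06159231473518996 [[-0.03, -1.0, 0.02], [-1.0, 0.02, -0.09], [0.09, -0.02, -1.0]] [-11.0, 571.0, 1298.0] [ -101.8344396  -1813.22623337  -774.82882981] [1633.84192837 1588.62236014  561.74715652]
side 55.003926075323676 -0.03660706889779551 [[0.98, -0.19, 0.0], [-0.1, -0.56, -0.82], [0.16, 0.81, -0.57]] [-552.0, 126.0, 1213.0] [-1369.99303057  -753.20553818  -765.0831885 ] [1638.79934901 2248.31924361  666.51063806]
```

View pics/top0.png

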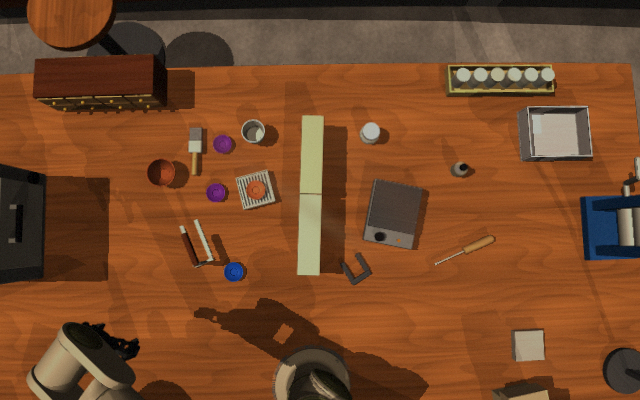

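View pics/side0.png

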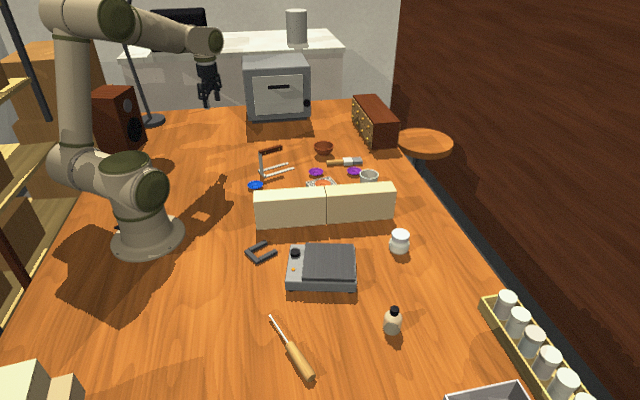

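The top view shows the fork at about (195,245), with its tips up-image, away from the robot. The tray with the copper dish is at (256,190), the bricks at (310,195), the hot plate at (394,213) with its knob toward the robot. The side view agrees with this. Next I measure each one from the depth points.

```bash
python3 - <<'E'
from h import *
d=np.load("top0.npz"); W=d["W"]; im=d["im"]
e=np.load("side0.npz"); S=e["W"]
def rect(P,n):
    r=cv2.minAreaRect(P[:,:2].astype(np.float32)); print(n,len(P),"z",np.round(np.percentile(P[:,2],[5,50,95]),1),"c",np.round(r[0],1),"size",np.round(r[1],1),"ang",round(r[2],2))
def sel(A,x0,x1,y0,y1,z0,z1): 
    m=(A[...,0]>x0)&(A[...,0]<x1)&(A[...,1]>y0)&(A[...,1]<y1)&(A[...,2]>z0)&(A[...,2]<z1); return A[m]
# bench height
for n,A in(("top",W),("side",S)):
    b=sel(A,250,700,-400,400,-20,12); print(n,"bench",np.percentile(b[:,2],[5,50,95]))
def win(u0,u1,v0,v1,z0,z1):
    A=W[v0:v1,u0:u1].reshape(-1,3); return A[(A[:,2]>z0)&(A[:,2]<z1)]
rect(win(290,330,108,282,100,130),"bricks")
rect(sel(S,250,800,-50,150,100,130),"bricks side")
rect(win(362,428,175,252,35,70),"hp all")
rect(win(362,428,175,252,49,70),"hp plate")
rect(win(234,277,166,213,12,35),"tray")
rect(win(176,216,215,270,75,120),"handle")
rect(win(176,216,215,270,2.5,15),"prongs")
hs=sel(S,200,700,150,400,75,120); rect(hs,"handle side") if len(hs) else 0
hsv=cv2.cvtColor(im,cv2.COLOR_BGR2HSV)
m=np.zeros(im.shape[:2],bool); m[175:205,242:272]=1
m&=(hsv[...,1]>130); rect(W[m],"dish copper")
for n,(u0,u1,v0,v1,s) in {"a":(170,290,160,280,5),"b":(340,440,160,290,4)}.items():
    cv2.imwrite(f"pics/{n}.png",cv2.resize(im[v0:v1,u0:u1],None,fx=s,fy=s,interpolation=cv2.INTER_CUBIC))
E
```

```text
top bench [-3.79541026  0.78990128  5.86068591]
side bench [-4.12191052 -0.89207361  3.38455678]
bricks 3592 z [110.7 114.6 118.7] c [569.8  -8.2] size [ 64.  459.6] ang 86.85
bricks side 1888 z [102.8 111.4 114. ] c [568.1  -9.8] size [ 71.5 458.3] ang 87.26
hp all 3082 z [41.8 54.6 59.7] c [ 511.3 -254.7] size [148.9 191.3] ang 76.94
hp plate 2267 z [51.3 55.9 60.2] c [ 512.  -255.1] size [142.3 184.4] ang 77.24
tray 1035 z [17.9 23.2 32.7] c [597.  159.6] size [101.  100.9] ang 13.93
handle 232 z [ 91.4 106.6 110.5] c [420.1 337.2] size [97.7 20. ] ang 19.68
prongs 615 z [2.7 4.2 9.1] c [440.2 347.6] size [121.2 165.8] ang 89.19
handle side 165 z [ 82.2  97.  106.2] c [421.  332.7] size [102.7  26.9] ang 17.47
dish copper 331 z [ 0.9 30.4 37.2] c [597.1 158.2] size [90.7 91.4] ang 88.98
```

View pics/a.png

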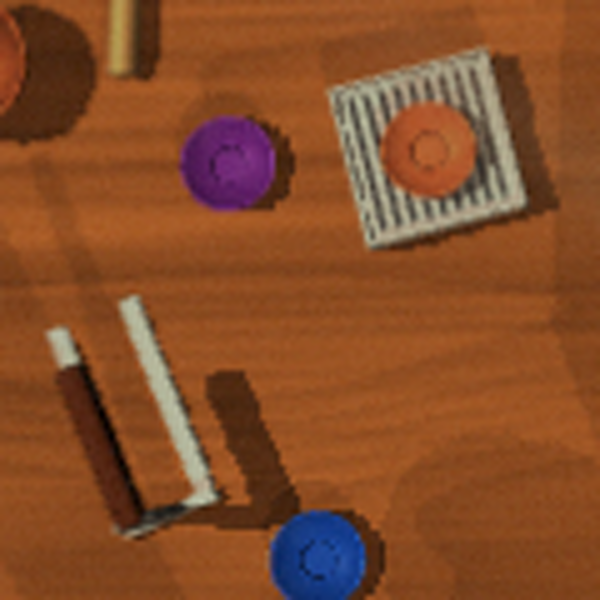

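The crop shows the fork's tips pointing up-left, and the dish on the tray, whose sides are tilted about 14°. The sizes agree with the given ones: bricks 64×460, tray 101, housing 149×191, handle 98 long. I'll turn the tool to the fork and move above it.

>>> move_arm([
  {"turn": [0, 0, -0.11], "translation": [0, 0, 0], "hand": 1},
  {"turn": [0, 0, -0.11], "translation": [0, 0, 0], "hand": 1},
  {"turn": [0, 0, -0.11], "translation": [0, 0, 0], "hand": 1},
  {"turn": [0, 0, -0.11], "translation": [0, 0, 0], "hand": 1},
  {"turn": [0, 0, -0.11], "translation": [0, 0, 0], "hand": 1},
  {"turn": [0, 0, -0.11], "translation": [0, 0, 0], "hand": 1},
  {"turn": [0, 0, -0.095], "translation": [0, 0, 0], "hand": 1},
])

```text
time_s: 0.68
eef_pos: [215.8, 478.4, 250.0]
ee_rot: [-0.0, -0.168, 0.986, -0.0]
force: [-0.1, 1.1, 1.0]
grip_width: 0.996
grip_force: 0.0
```

>>> move_arm([
  {"turn": [0, 0, 0], "translation": [-18, -22, 0], "hand": 1},
  {"turn": [0, 0, 0], "translation": [-18, -22, 0], "hand": 1},
  {"turn": [0, 0, 0], "translation": [-18, -22, 0], "hand": 1},
  {"turn": [0, 0, 0], "translation": [-18, -22, 0], "hand": 1},
  {"turn": [0, 0, 0], "translation": [-18, -22, 0], "hand": 1},
  {"turn": [0, 0, 0], "translation": [-18, -22, 0], "hand": 1},
  {"turn": [0, 0, 0], "translation": [-18, -22, 0], "hand": 1},
  {"turn": [0, 0, 0], "translation": [-18, -22, 0], "hand": 1},
  {"turn": [0, 0, 0], "translation": [-18, -22, 0], "hand": 1},
  {"turn": [0, 0, 0], "translation": [0, 0, 0], "hand": 1},
])

```text
time_s: 1.52
eef_pos: [436.7, 341.4, 249.6]
ee_rot: [-0.0, -0.163, 0.987, -0.001]
force: [0.5, -0.4, -0.2]
grip_width: 1.003
grip_force: 0.0
```

```bash
cat >> h.py <<'E'
def yaw(s):
    R=Ro.from_quat(np.roll(s["ee_rot"],-1)).as_matrix(); return R
def delta(s,x,y,z,fyaw):
    """tool-frame translation after turning about tool z so that tool x = -fork x"""
    R=yaw(s); cur=np.degrees(np.arctan2(-R[1,0],-R[0,0])); dy=(fyaw-cur+180)%360-180
    R2=Ro.from_euler('z',fyaw,degrees=True).as_matrix()@np.diag([-1,1,-1.])
    print("pos",np.round(s["eef_pos"],1),"yaw",round(cur,2),"tilt",np.round(R[:2,2],4),"turn z",round(-np.radians(dy),4),"move",np.round(R2.T@(np.array([x,y,z])-s["eef_pos"]),1))
def rect(P,n):
    r=cv2.minAreaRect(P[:,:2].astype(np.float32)); print(n,len(P),"z",np.round(np.percentile(P[:,2],[5,50,95]),1),"c",np.round(r[0],1),"med",np.round(np.median(P[:,:2],0),1),"size",np.round(r[1],1),"ang",round(r[2],2))
E
python3 - <<'E'
from h import *
s=sense(); c=capture("wrist"); cv2.imwrite("pics/w1.png",c["image"]); W=cloud(c,s); np.savez("w1.npz",W=W,im=c["image"])
print(np.round(c["T_tool_cam"],2).tolist(),np.round(s["joints"],2))
P=W.reshape(-1,3)
near=np.hypot(P[:,0]-437,P[:,1]-342)<150
H=P[near&(P[:,2]>101)&(P[:,2]<115)]; rect(H,"handle")
B=P[near&(abs(P[:,2])<8)]; print("bench",np.median(B[:,2]))
delta(s,437,342,96,19)
E
```

```text
[[0.0, -0.96, -0.27, 68.19], [1.0, 0.0, 0.0, -0.67], [-0.0, -0.27, 0.96, -124.05], [0.0, 0.0, 0.0, 1.0]] [ 0.45  0.38  1.41 -0.    1.36 -1.45]
handle 2206 z [105.3 107.2 108.4] c [421.1 338.2] med [417.5 336.9] size [97.5 16. ] ang 21.9
bench 0.4914336079270356
pos [436.7 341.4 249.6] yaw 18.75 tilt [ 0.0001 -0.0011] turn z -0.0044 move [ -0.4   0.5 153.6]
```

View pics/w1.png

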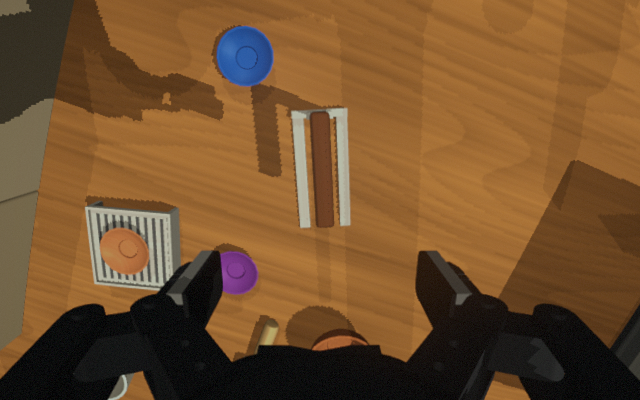

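The wrist view shows the handle clearly at (322,170), and depth gives 97.5×16 mm with its top at z 107, which matches. Descend and grip.

>>> move_arm([
  {"turn": [0, 0, -0.055], "translation": [-2.3, 2.8, 10], "hand": 1},
  {"turn": [0, 0, 0], "translation": [0, 0, 20], "hand": 1},
  {"turn": [0, 0, 0], "translation": [0, 0, 24], "hand": 1},
  {"turn": [0, 0, 0], "translation": [0, 0, 24], "hand": 1},
  {"turn": [0, 0, 0], "translation": [0, 0, 24], "hand": 1},
  {"turn": [0, 0, 0], "translation": [0, 0, 20], "hand": 1},
  {"turn": [0, 0, 0], "translation": [0, 0, 16], "hand": 1},
  {"turn": [0, 0, 0], "translation": [0, 0, 10], "hand": 1},
  {"turn": [0, 0, 0], "translation": [0, 0, 5.5], "hand": 1},
  {"turn": [0, 0, 0], "translation": [0, 0, 0], "hand": 1},
])

```text
time_s: 2.4
eef_pos: [434.1, 347.6, 96.1]
ee_rot: [-0.001, -0.192, 0.981, -0.0]
force: [-0.7, 0.6, -0.7]
grip_width: 1.0
grip_force: 0.0
```

```bash
python3 - <<'E'
from h import *
s=sense(); delta(s,437.8,344.9,96,21.9)
d=np.load("w1.npz"); P=d["W"].reshape(-1,3)
n=(abs(P[:,0]-597)<75)&(abs(P[:,1]-160)<75)
rect(P[n&(P[:,2]>15)&(P[:,2]<45)],"tray wrist")
C=d["im"]; hs=cv2.cvtColor(C,cv2.COLOR_BGR2HSV)
v,u=np.mgrid[:400,:640]
# dish rim: top view
m=(n&(P[:,2]>31)&(P[:,2]<45)); rect(P[m],"dish")
T=np.load("top0.npz"); W=T["W"]; im=T["im"]
Q=W[175:252,362:428].reshape(-1,3); I=im[175:252,362:428].reshape(-1,3)
print("grey levels",np.percentile(I.max(1),[10,25,50,75,90]))
for a,b in((36,49),(50,62)): rect(Q[(Q[:,2]>a)&(Q[:,2]<b)],f"hp{a}")
# project on hp axes for edge profile
ang=np.radians(-13.06); ex=np.array([np.cos(ang),np.sin(ang)]); ey=np.array([-ex[1],ex[0]])
L=Q[Q[:,2]>36]; l=(L[:,:2]-[511.3,-254.7]); a=l@ex; b=l@ey
for k in range(-96,97,8):
    q=(a>=k)&(a<k+8)
    if q.sum(): print(k,np.round(np.median(L[q,2]),1),np.round(np.percentile(b[q],[1,99]),1),end=" | ")
E
```

```text
pos [434.1 347.6  96.1] yaw 22.16 tilt [-0.0013 -0.0006] turn z 0.0045 move [-2.5 -3.9  0.1]
tray wrist 6549 z [20.3 22.3 34.4] c [596.9 159.9] med [590.3 161. ] size [101.9 102. ] ang 13.83
dish 878 z [31.3 33.8 35.9] c [594. 158.] med [599.2 152.5] size [59.5 57.9] ang 10.36
grey levels [ 70.    74.    85.   128.75 150.  ]
hp36 814 z [39.3 44.4 48.1] c [ 511.3 -254.7] med [ 447.2 -238.9] size [148.9 191.3] ang 76.94
hp50 2206 z [51.7 55.9 59.9] c [ 512.5 -255.6] med [ 527.3 -255.5] size [141.6 183.1] ang 76.63
-96 44.1 [-71.7  73.2] | -88 45.6 [-70.6  71.9] | -80 45.7 [-72.3  73.8] | -72 45.6 [-70.7  73.2] | -64 44.6 [-72.1  73.1] | -56 45.9 [-71.   72.6] | -48 55.8 [-71.   72.8] | -40 55.3 [-68.3  73. ] | -32 56.1 [-70.7  73. ] | -24 56.2 [-68.6  71.9] | -16 55.8 [-67.9  73.9] | -8 55.4 [-71.1  72.2] | 0 55.5 [-67.4  73.5] | 8 55.7 [-71.1  72.9] | 16 55.2 [-68.1  73.3] | 24 55.9 [-70.9  72.8] | 32 55.9 [-68.4  73. ] | 40 55.5 [-70.7  72.9] | 48 56.1 [-67.4  73.1] | 56 56.0 [-70.3  72.2] | 64 55.5 [-68.1  72.8] | 72 56.1 [-73.4  71.8] | 80 55.2 [-68.   73.8] | 88 46.6 [-67.1  72.4] |
```

>>> move_arm([
  {"turn": [0, 0, 0], "translation": [-2.5, -3.9, 0], "hand": 1},
  {"turn": [0, 0, 0], "translation": [0, 0, 0], "hand": 1},
  {"turn": [0, 0, 0], "translation": [0, 0, 0], "hand": 1},
])

```text
time_s: 2.65
eef_pos: [439.1, 344.8, 97.7]
ee_rot: [0.001, -0.192, 0.981, 0.0]
force: [0.6, -0.4, 0.4]
grip_width: 1.003
grip_force: 0.0
```

```bash
python3 - <<'E'
from h import *
s=sense(); delta(s,437.8,344.9,96,21.9)
E
```

```text
pos [439.1 344.8  97.7] yaw 22.1 tilt [0.0015 0.0007] turn z 0.0036 move [1.2 0.6 1.7]
```

>>> move_arm([
  {"turn": [0, 0, 0], "translation": [0, 0, 1.2], "hand": 0.5},
  {"turn": [0, 0, 0], "translation": [0, 0, 0], "hand": 0},
  {"turn": [0, 0, 0], "translation": [0, 0, 0], "hand": 0},
  {"turn": [0, 0, 0], "translation": [0, 0, 0], "hand": 0},
  {"turn": [0, 0, 0], "translation": [0, 0, 0], "hand": 0},
  {"turn": [0, 0, 0], "translation": [0, 0, 0], "hand": 0},
  {"turn": [0, 0, 0], "translation": [0, 0, 0], "hand": 0},
  {"turn": [0, 0, 0], "translation": [0, 0, 0], "hand": 0},
], grip_force=100)

```text
time_s: 3.32
eef_pos: [438.6, 344.9, 95.8]
ee_rot: [0.0, -0.192, 0.981, 0.0]
force: [-0.2, 0.5, 1.8]
grip_width: 0.173
grip_force: 97.5
```

```bash
python3 - <<'E'
from h import *
s=sense(); print(s["grip_width"],s["grip_force"],s["force"]); delta(s,437.8,344.9,96,13.9)
a=np.radians(13.9);d=np.array([np.cos(a),np.sin(a)]); p=np.array([597,160])-140*d; print(p); delta(s,*p,146,13.9)
E
```

```text
0.17277543761543768 97.52003073692322 [-0.20403443  0.51017071  1.80797701]
pos [438.6 344.9  95.8] yaw 22.13 tilt [0.0002 0.0004] turn z 0.1436 move [ 0.7  0.2 -0.2]
[461.09969258 126.36807405]
pos [438.6 344.9  95.8] yaw 22.13 tilt [0.0002 0.0004] turn z 0.1436 move [  30.6 -217.5  -50.2]
```

Gripped, with the opening matching the handle's width. Lift 50, turn to the tray's heading, and move behind the tray.

>>> move_arm([
  {"turn": [0, 0, 0], "translation": [0, 0, -5], "hand": 0},
  {"turn": [0, 0, 0], "translation": [0, 0, -10], "hand": 0},
  {"turn": [0, 0, 0], "translation": [0, 0, -15], "hand": 0},
  {"turn": [0, 0, 0], "translation": [0, 0, -12], "hand": 0},
  {"turn": [0, 0, 0], "translation": [0, 0, -8], "hand": 0},
  {"turn": [0, 0, 0.0436], "translation": [0, 0, 0], "hand": 0},
  {"turn": [0, 0, 0.06], "translation": [0, 0, 0], "hand": 0},
  {"turn": [0, 0, 0.04], "translation": [0, 0, 0], "hand": 0},
])

```text
time_s: 3.98
eef_pos: [438.5, 344.6, 146.0]
ee_rot: [0.0, -0.12, 0.993, -0.0]
force: [-0.9, 0.3, -2.4]
grip_width: 0.168
grip_force: 97.4
```

>>> move_arm([
  {"turn": [0, 0, 0], "translation": [1.5, -10, 0], "hand": 0},
  {"turn": [0, 0, 0], "translation": [3, -20, 0], "hand": 0},
  {"turn": [0, 0, 0], "translation": [4, -28, 0], "hand": 0},
  {"turn": [0, 0, 0], "translation": [4.5, -33, 0], "hand": 0},
  {"turn": [0, 0, 0], "translation": [4.6, -33, 0], "hand": 0},
  {"turn": [0, 0, 0], "translation": [4.5, -33, 0], "hand": 0},
  {"turn": [0, 0, 0], "translation": [4, -28, 0], "hand": 0},
  {"turn": [0, 0, 0], "translation": [3, -20, 0], "hand": 0},
  {"turn": [0, 0, 0], "translation": [1.5, -12.5, 0], "hand": 0},
  {"turn": [0, 0, 0], "translation": [0, 0, 0], "hand": 0},
])

```text
time_s: 4.82
eef_pos: [461.2, 123.7, 145.9]
ee_rot: [0.0, -0.12, 0.993, -0.0]
force: [0.0, 0.6, -2.9]
grip_width: 0.17
grip_force: 97.7
```

```bash
python3 - <<'E'
from h import *
s=sense(); print(s["grip_width"],s["grip_force"],s["force"],s["wrist_torque"]); delta(s,461.1,126.4,103,13.9)
c=capture("wrist"); cv2.imwrite("pics/w2.png",c["image"]); W=cloud(c,s); P=W.reshape(-1,3)
n=(abs(P[:,0]-597)<75)&(abs(P[:,1]-160)<75)
for lo,hi in((14,27),(31,45)): rect(P[n&(P[:,2]>lo)&(P[:,2]<hi)],f"t{lo}")
# fork prongs in the tool/fork frame
R=yaw(s); F=(P-s["eef_pos"])@R; F=F*[-1,1,-1]
m=(F[:,2]<-75)&(F[:,2]>-110)&(abs(F[:,1])<45)&(F[:,0]>-70)&(F[:,0]<100)
print(m.sum()); G=F[m]
for k in range(-70,100,15):
    q=(G[:,0]>=k)&(G[:,0]<k+15)
    if q.sum()>5: print(k,q.sum(),np.round(np.percentile(G[q,1],[2,98]),1),np.round(np.median(G[q&(G[:,1]>0),2]),1),np.round(np.median(G[q&(G[:,1]<0),2]),1))
E
```

```text
0.17006148673172775 97.69448161125183 [ 0.04263976  0.64303912 -2.92950275] [ 0.004366   -0.06222645  0.00065132]
pos [461.2 123.7 145.9] yaw 13.81 tilt [ 0.0002 -0.0006] turn z -0.0015 move [-0.5  2.7 42.9]
t14 64 z [20.7 21.5 22.6] c [580.7 152.1] med [584.6 133.8] size [ 9.3 46.1] ang 18.74
t31 134 z [31.2 33.5 35.9] c [579.5 152.3] med [578.8 165.9] size [20.1 44.3] ang 14.15
5142
-70 891 [-29.8  29.7] -85.4 -85.7
-55 902 [-29.6  29.5] -91.2 -91.4
-40 827 [-29.7  29.4] -91.1 -91.4
-25 800 [-29.7  29.4] -91.2 -91.3
-10 750 [-29.5  29.3] -91.1 -91.3
5 710 [-29.7  29.4] -91.0 -91.2
20 262 [-29.9  29.5] -91.0 -91.3
```

View pics/w2.png

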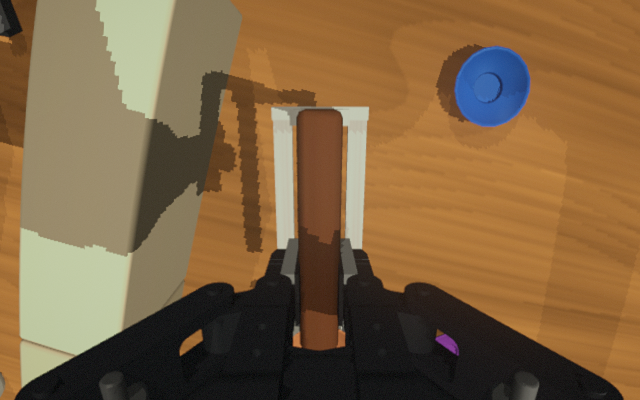

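Seen from the wrist, the fork hangs straight in the grip: the prongs are symmetric at ±29.6 mm and their tops are 91.2 mm below the TCP. I lower it to put the prongs at 7–11 mm height and slide in along the tray's axis.

>>> move_arm([
  {"turn": [0, 0, -0.0015], "translation": [0, 1.5, 5], "hand": 0},
  {"turn": [0, 0, 0], "translation": [-0.5, 1.2, 10], "hand": 0},
  {"turn": [0, 0, 0], "translation": [0, 0, 12], "hand": 0},
  {"turn": [0, 0, 0], "translation": [0, 0, 10], "hand": 0},
  {"turn": [0, 0, 0], "translation": [0, 0, 4.5], "hand": 0},
  {"turn": [0, 0, 0], "translation": [0, 0, 2], "hand": 0},
  {"turn": [0, 0, 0], "translation": [0, 0, 0], "hand": 0},
])

```text
time_s: 5.45
eef_pos: [460.7, 129.2, 101.6]
ee_rot: [-0.0, -0.122, 0.993, 0.0]
force: [-0.1, -0.0, -1.8]
grip_width: 0.174
grip_force: 97.7
```

```bash
python3 - <<'E'
from h import *
s=sense(); print(s["force"]); delta(s,597.5,160,102.3,13.9)
E
```

```text
[-0.09558852 -0.03904233 -1.76203006]
pos [460.7 129.2 101.6] yaw 14.02 tilt [-0.0009 -0.    ] turn z 0.0021 move [-140.2   -3.    -0.7]
```

>>> move_arm([
  {"turn": [0, 0, 0], "translation": [-5, -1, 0], "hand": 0},
  {"turn": [0, 0, 0], "translation": [-10, -1, -0.5], "hand": 0},
  {"turn": [0, 0, 0], "translation": [-13, 0, 0], "hand": 0},
  {"turn": [0, 0, 0], "translation": [-13, 0, 0], "hand": 0},
  {"turn": [0, 0, 0], "translation": [-13, 0, 0], "hand": 0},
  {"turn": [0, 0, 0], "translation": [-10, 0, 0], "hand": 0},
  {"turn": [0, 0, 0], "translation": [-6, 0, 0], "hand": 0},
  {"turn": [0, 0, 0], "translation": [0, 0, 0], "hand": 0},
  {"turn": [0, 0, 0], "translation": [0, 0, 0], "hand": 0},
])

```text
time_s: 6.2
eef_pos: [529.2, 143.9, 102.6]
ee_rot: [-0.0, -0.122, 0.993, -0.0]
force: [-0.5, 0.9, -1.7]
grip_width: 0.174
grip_force: 97.7
```

```bash
python3 - <<'E'
from h import *
s=sense(); print(s["force"]); delta(s,597.5,160,102.3,13.9)
E
```

```text
[-0.47709286  0.91220673 -1.72973924]
pos [529.2 143.9 102.6] yaw 13.99 tilt [-0.0002 -0.    ] turn z 0.0016 move [-70.1  -0.8   0.3]
```

Tips are at the tray's mouth and the lateral error is 0.8 mm. No contact so far, so I slide the rest in.

>>> move_arm([
  {"turn": [0, 0, 0], "translation": [-4, -0.8, 0], "hand": 0},
  {"turn": [0, 0, 0], "translation": [-8, 0, 0], "hand": 0},
  {"turn": [0, 0, 0], "translation": [-12, 0, 0], "hand": 0},
  {"turn": [0, 0, 0], "translation": [-13, 0, 0], "hand": 0},
  {"turn": [0, 0, 0], "translation": [-12, 0, 0], "hand": 0},
  {"turn": [0, 0, 0], "translation": [-10, 0, 0], "hand": 0},
  {"turn": [0, 0, 0], "translation": [-7, 0, 0], "hand": 0},
  {"turn": [0, 0, 0], "translation": [-3, 0, 0], "hand": 0},
  {"turn": [0, 0, 0], "translation": [0, 0, 0], "hand": 0},
  {"turn": [0, 0, 0], "translation": [0, 0, 0], "hand": 0},
])

```text
time_s: 7.03
eef_pos: [596.1, 159.8, 102.5]
ee_rot: [-0.0, -0.122, 0.993, 0.0]
force: [0.1, 0.0, -1.8]
grip_width: 0.169
grip_force: 97.7
```

```bash
cat > chk.py <<'E'
from h import *
import sys
s=sense(); print("F",np.round(s["force"],2),"M",np.round(s["wrist_torque"],3)); delta(s,597.5,160,102.3,13.9)
R=yaw(s)
for n in("top","side"):
    c=capture(n); cv2.imwrite(f"pics/{sys.argv[1]}_{n}.png",c["image"]); P=cloud(c).reshape(-1,3)
    F=(P-s["eef_pos"])@R*[-1,1,-1]
    m=(abs(F[:,0])<80)&(abs(F[:,1])<75)&(F[:,2]<-60)&(F[:,2]>-88); 
    print(n,m.sum()); 
    if m.sum()>50: rect(F[m],n+" tray+dish in fork frame")
E
python3 chk.py ins
```

```text
F [ 0.07  0.01 -1.83] M [ 0.056 -0.095  0.014]
pos [596.1 159.8 102.5] yaw 13.99 tilt [-0.0006 -0.0001] turn z 0.0016 move [-1.4 -0.2  0.2]
top 148
top tray+dish in fork frame 148 z [-85.8 -80.5 -74.2] c [-33.   -3.5] med [-23.8 -38.4] size [ 70.6 100.6] ang 5.64
side 193
side tray+dish in fork frame 193 z [-85.3 -79.6 -69.8] c [-11.6  15.6] med [ 3.1 16.8] size [122.2  70.6] ang 4.95
```

>>> move_arm([
  {"turn": [0, 0, 0], "translation": [-1, 0, -2], "hand": 0},
  {"turn": [0, 0, 0], "translation": [0, 0, -2], "hand": 0},
  {"turn": [0, 0, 0], "translation": [0, 0, -2], "hand": 0},
  {"turn": [0, 0, 0], "translation": [0, 0, -2], "hand": 0},
  {"turn": [0, 0, 0], "translation": [0, 0, -2], "hand": 0},
  {"turn": [0, 0, 0], "translation": [0, 0, -2], "hand": 0},
  {"turn": [0, 0, 0], "translation": [0, 0, -2], "hand": 0},
  {"turn": [0, 0, 0], "translation": [0, 0, -1], "hand": 0},
  {"turn": [0, 0, 0], "translation": [0, 0, 0], "hand": 0},
])

```text
time_s: 7.88
eef_pos: [597.5, 160.1, 117.8]
ee_rot: [0.0, -0.122, 0.993, -0.0]
force: [0.1, -0.4, -3.9]
grip_width: 0.17
grip_force: 97.5
```

```bash
python3 chk.py lift1
```

```text
F [ 0.05 -0.4  -3.87] M [-0.017 -0.144 -0.009]
pos [597.5 160.1 117.8] yaw 13.99 tilt [0.0003 0.    ] turn z 0.0016 move [ 0.  -0.1 15.5]
top 108
top tray+dish in fork frame 108 z [-87.7 -85.1 -80. ] c [-33.   -3.5] med [-23.  -36.2] size [ 73.1 100.3] ang 5.85
side 157
side tray+dish in fork frame 157 z [-87.4 -82.2 -68.7] c [-13.1   6.6] med [-3.6  6.4] size [ 86.8 118. ] ang 89.5
```

View pics/lift1_side.png

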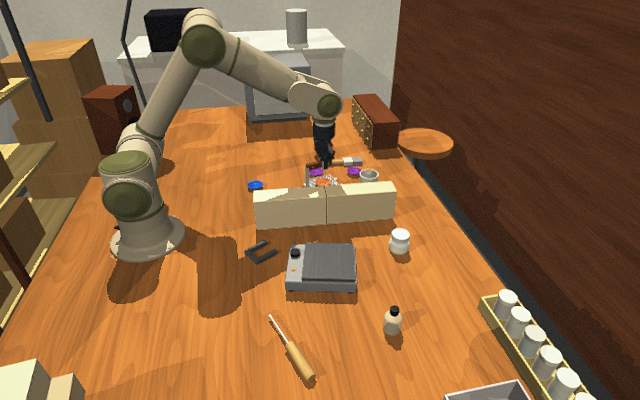

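The load rose by 2 N, so the tray and dish are fully on the fork, and the moment is small. The side view shows the tray with its dish at (322,182), behind the bricks. I lift to carrying height.

>>> move_arm([
  {"turn": [0, 0, 0], "translation": [0, 0, -3], "hand": 0},
  {"turn": [0, 0, 0], "translation": [0, 0, -6], "hand": 0},
  {"turn": [0, 0, 0], "translation": [0, 0, -9], "hand": 0},
  {"turn": [0, 0, 0], "translation": [0, 0, -11], "hand": 0},
  {"turn": [0, 0, 0], "translation": [0, 0, -12], "hand": 0},
  {"turn": [0, 0, 0], "translation": [0, 0, -12], "hand": 0},
  {"turn": [0, 0, 0], "translation": [0, 0, -12], "hand": 0},
  {"turn": [0, 0, 0], "translation": [0, 0, -12], "hand": 0},
  {"turn": [0, 0, 0], "translation": [0, 0, -12], "hand": 0},
  {"turn": [0, 0, 0], "translation": [0, 0, -12], "hand": 0},
])

```text
time_s: 8.82
eef_pos: [597.5, 160.1, 220.6]
ee_rot: [0.001, -0.122, 0.993, -0.0]
force: [0.5, -0.1, -4.0]
grip_width: 0.174
grip_force: 97.5
```

>>> move_arm([
  {"turn": [0, 0, 0], "translation": [0, 0, -11], "hand": 0},
  {"turn": [0, 0, 0], "translation": [0, 0, -9], "hand": 0},
  {"turn": [0, 0, 0], "translation": [0, 0, -7], "hand": 0},
  {"turn": [0, 0, 0], "translation": [0, 0, -4], "hand": 0},
  {"turn": [0, 0, 0], "translation": [0, 0, -2], "hand": 0},
  {"turn": [0, 0, 0], "translation": [0, 0, 0], "hand": 0},
  {"turn": [0, 0, 0], "translation": [0, 0, 0], "hand": 0},
])

```text
time_s: 9.4
eef_pos: [597.3, 160.1, 251.1]
ee_rot: [-0.0, -0.122, 0.993, 0.0]
force: [0.2, -0.4, -4.7]
grip_width: 0.171
grip_force: 97.5
```

```bash
cat >> chk.py <<'E'
a=np.radians(-13.06); h=np.array([511.3,-254.7])+20*np.array([np.cos(a),np.sin(a)]); print("hp",h)
delta(s,*h,250,13.9); delta(s,*h,250,-13.06)
E
python3 chk.py lift2
```

```text
F [ 0.19 -0.39 -4.72] M [ 0.031 -0.163  0.053]
pos [597.3 160.1 251.1] yaw 13.99 tilt [-0.001  -0.0001] turn z 0.0015 move [-2.000e-01 -1.000e-01  1.488e+02]
top 227
top tray+dish in fork frame 227 z [-87.8 -85.9 -76.6] c [-29.2  -0.7] med [-23. -27.] size [ 79.4 102. ] ang 2.8
side 198
side tray+dish in fork frame 198 z [-87.7 -82.6 -69.3] c [-11.7  -3.2] med [-6.5  0.5] size [118.8 103.7] ang 0.76
hp [ 530.78267925 -259.21942578]
pos [597.3 160.1 251.1] yaw 13.99 tilt [-0.001  -0.0001] turn z 0.0015 move [ 165.3 -391.     1.1]
pos [597.3 160.1 251.1] yaw 13.99 tilt [-0.001  -0.0001] turn z 0.472 move [ -30.  -423.5    1.1]
```

View pics/lift2_side.png

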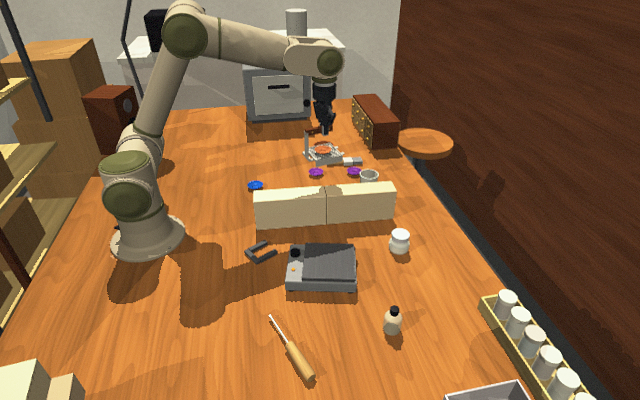

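The side view shows the tray, with the dish on it, hanging level on the fork at (322,152). I turn to the plate's heading, then carry it across.

>>> move_arm([
  {"turn": [0, 0, 0.02], "translation": [0, 0, -1], "hand": 0},
  {"turn": [0, 0, 0.04], "translation": [0, 0, -1], "hand": 0},
  {"turn": [0, 0, 0.055], "translation": [0, 0, -1], "hand": 0},
  {"turn": [0, 0, 0.06], "translation": [0, 0, -1], "hand": 0},
  {"turn": [0, 0, 0.06], "translation": [0, 0, -1], "hand": 0},
  {"turn": [0, 0, 0.06], "translation": [0, 0, -1], "hand": 0},
  {"turn": [0, 0, 0.06], "translation": [0, 0, -1], "hand": 0},
  {"turn": [0, 0, 0.055], "translation": [0, 0, -1], "hand": 0},
  {"turn": [0, 0, 0.04], "translation": [0, 0, 0], "hand": 0},
  {"turn": [0, 0, 0.022], "translation": [0, 0, 0], "hand": 0},
])

```text
time_s: 10.33
eef_pos: [597.4, 160.1, 259.5]
ee_rot: [-0.0, 0.115, 0.993, -0.0]
force: [-0.2, -0.3, -4.3]
grip_width: 0.172
grip_force: 97.4
```

>>> move_arm([
  {"turn": [0, 0, 0], "translation": [-0.2, -3, 0], "hand": 0},
  {"turn": [0, 0, 0], "translation": [-0.4, -6, 0], "hand": 0},
  {"turn": [0, 0, 0], "translation": [-0.6, -9, 0], "hand": 0},
  {"turn": [0, 0, 0], "translation": [-0.8, -12, 0], "hand": 0},
  {"turn": [0, 0, 0], "translation": [-1, -14, 0], "hand": 0},
  {"turn": [0, 0, 0], "translation": [-1, -16, 0], "hand": 0},
  {"turn": [0, 0, 0], "translation": [-1.2, -17, 0], "hand": 0},
  {"turn": [0, 0, 0], "translation": [-1.2, -17, 0], "hand": 0},
  {"turn": [0, 0, 0], "translation": [-1.2, -17, 0], "hand": 0},
  {"turn": [0, 0, 0], "translation": [-1.2, -17, 0], "hand": 0},
])

```text
time_s: 11.17
eef_pos: [576.6, 31.3, 259.8]
ee_rot: [0.0, 0.114, 0.993, -0.0]
force: [-0.1, 0.2, -3.8]
grip_width: 0.171
grip_force: 97.6
```

>>> move_arm([
  {"turn": [0, 0, 0], "translation": [-1.2, -17, 0], "hand": 0},
  {"turn": [0, 0, 0], "translation": [-1.2, -17, 0], "hand": 0},
  {"turn": [0, 0, 0], "translation": [-1.2, -17, 0], "hand": 0},
  {"turn": [0, 0, 0], "translation": [-1.2, -17, 0], "hand": 0},
  {"turn": [0, 0, 0], "translation": [-1.2, -17, 0], "hand": 0},
  {"turn": [0, 0, 0], "translation": [-1.2, -17, 0], "hand": 0},
  {"turn": [0, 0, 0], "translation": [-1.2, -17, 0], "hand": 0},
  {"turn": [0, 0, 0], "translation": [-1.2, -17, 0], "hand": 0},
  {"turn": [0, 0, 0], "translation": [-1.2, -17, 0], "hand": 0},
  {"turn": [0, 0, 0], "translation": [-1.2, -17, 0], "hand": 0},
])

```text
time_s: 12.0
eef_pos: [549.5, -136.8, 259.8]
ee_rot: [0.0, 0.114, 0.993, -0.0]
force: [-0.8, 0.9, -4.2]
grip_width: 0.17
grip_force: 97.7
```

```bash
python3 chk.py mid
```

```text
F [-0.8   0.93 -4.2 ] M [-0.025 -0.078 -0.044]
pos [ 549.5 -136.8  259.8] yaw -13.1 tilt [ 0.0002 -0.0003] turn z -0.4712 move [-117.9  276.6  157.5]
top 221
top tray+dish in fork frame 221 z [-87.6 -84.6 -73.7] c [-26.7 -10.5] med [-25.6   6. ] size [84.2 42.6] ang 78.85
side 342
side tray+dish in fork frame 342 z [-87.8 -83.5 -75.7] c [-10.6  -8.1] med [-8.2 -6.3] size [104.3 115.5] ang 89.55
hp [ 530.78267925 -259.21942578]
pos [ 549.5 -136.8  259.8] yaw -13.1 tilt [ 0.0002 -0.0003] turn z -0.4712 move [  47.6 -114.3    9.8]
pos [ 549.5 -136.8  259.8] yaw -13.1 tilt [ 0.0002 -0.0003] turn z -0.0007 move [  -9.4 -123.4    9.8]
```

>>> move_arm([
  {"turn": [0, 0, 0], "translation": [-0.4, -6, 0], "hand": 0},
  {"turn": [0, 0, 0], "translation": [-0.9, -11, 0], "hand": 0},
  {"turn": [0, 0, 0], "translation": [-1.2, -15, 0], "hand": 0},
  {"turn": [0, 0, 0], "translation": [-1.3, -17, 0], "hand": 0},
  {"turn": [0, 0, 0], "translation": [-1.3, -17, 0], "hand": 0},
  {"turn": [0, 0, 0], "translation": [-1.2, -16, 0], "hand": 0},
  {"turn": [0, 0, 0], "translation": [-1, -14, 0], "hand": 0},
  {"turn": [0, 0, 0], "translation": [-0.8, -12, 0], "hand": 0},
  {"turn": [0, 0, 0], "translation": [-0.8, -9, 0], "hand": 0},
  {"turn": [0, 0, 0], "translation": [-0.5, -6, 0], "hand": 0},
])

```text
time_s: 12.93
eef_pos: [531.5, -257.9, 259.5]
ee_rot: [-0.0, 0.114, 0.993, -0.0]
force: [0.2, -0.4, -4.4]
grip_width: 0.168
grip_force: 97.9
```

>>> move_arm([
  {"turn": [0, 0, 0], "translation": [0, -0.4, 2], "hand": 0},
  {"turn": [0, 0, 0], "translation": [0, 0, 4], "hand": 0},
  {"turn": [0, 0, 0], "translation": [0, 0, 6], "hand": 0},
  {"turn": [0, 0, 0], "translation": [0, 0, 6], "hand": 0},
  {"turn": [0, 0, 0], "translation": [0, 0, 6], "hand": 0},
  {"turn": [0, 0, 0], "translation": [0, 0, 4], "hand": 0},
  {"turn": [0, 0, 0], "translation": [0, 0, 2], "hand": 0},
  {"turn": [0, 0, 0], "translation": [0, 0, 0], "hand": 0},
  {"turn": [0, 0, 0], "translation": [0, 0, 0], "hand": 0},
])

```text
time_s: 13.68
eef_pos: [531.7, -257.2, 229.7]
ee_rot: [0.0, 0.114, 0.994, -0.0]
force: [-0.8, 0.1, -4.2]
grip_width: 0.173
grip_force: 97.8
```

```bash
python3 chk.py over; python3 - <<'E'
import cv2,numpy as np
a=cv2.imread("pics/over_top.png")[150:270,320:460]; b=cv2.imread("pics/over_side.png")[160:320,240:400]
cv2.imwrite("pics/over.png",np.hstack([cv2.resize(a,(400,343),interpolation=2),cv2.resize(b,(343,343),interpolation=2)]))
E
```

```text
F [-0.8   0.14 -4.21] M [-0.02  -0.12   0.035]
pos [ 531.7 -257.2  229.7] yaw -13.06 tilt [ 0.0002 -0.0001] turn z -0.4705 move [-164.1  389.2  127.4]
top 134
top tray+dish in fork frame 134 z [-87.7 -85.3 -79.8] c [ 9.1 -1.5] med [ 4.9 38.2] size [85.2 98.8] ang 0.32
side 449
side tray+dish in fork frame 449 z [-87.5 -83.8 -75. ] c [-10.3  -5.8] med [-7.  -1.8] size [103.3 116.3] ang 89.04
hp [ 530.78267925 -259.21942578]
pos [ 531.7 -257.2  229.7] yaw -13.06 tilt [ 0.0002 -0.0001] turn z -0.4705 move [  1.4  -1.7 -20.3]
pos [ 531.7 -257.2  229.7] yaw -13.06 tilt [ 0.0002 -0.0001] turn z 0.0001 move [  0.5  -2.2 -20.3]
```

View pics/over.png

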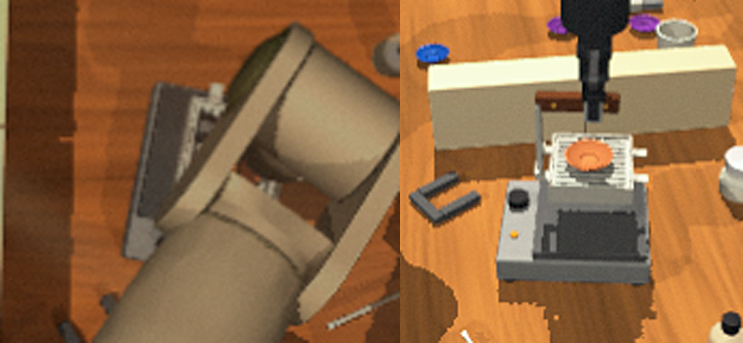

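The side crop shows the dish in the middle of the tray, level and square over the plate. I lower it 45 mm to a hover of about 20 mm.

>>> move_arm([
  {"turn": [0, 0, 0], "translation": [0, -1, 2], "hand": 0},
  {"turn": [0, 0, 0], "translation": [0.5, -1, 4], "hand": 0},
  {"turn": [0, 0, 0], "translation": [0, 0, 6], "hand": 0},
  {"turn": [0, 0, 0], "translation": [0, 0, 8], "hand": 0},
  {"turn": [0, 0, 0], "translation": [0, 0, 8], "hand": 0},
  {"turn": [0, 0, 0], "translation": [0, 0, 7], "hand": 0},
  {"turn": [0, 0, 0], "translation": [0, 0, 5], "hand": 0},
  {"turn": [0, 0, 0], "translation": [0, 0, 3], "hand": 0},
  {"turn": [0, 0, 0], "translation": [0, 0, 2], "hand": 0},
  {"turn": [0, 0, 0], "translation": [0, 0, 0], "hand": 0},
])

```text
time_s: 14.62
eef_pos: [530.7, -259.0, 184.3]
ee_rot: [-0.0, 0.114, 0.994, 0.0]
force: [-1.2, 0.2, -4.6]
grip_width: 0.174
grip_force: 97.9
```

>>> move_arm([
  {"turn": [0, 0, 0], "translation": [0, 0, 0], "hand": 0},
  {"turn": [0, 0, 0], "translation": [0, 0, 0], "hand": 0},
  {"turn": [0, 0, 0], "translation": [0, 0, 0], "hand": 0},
  {"turn": [0, 0, 0], "translation": [0, 0, 0], "hand": 0},
])

```text
time_s: 14.95
eef_pos: [530.8, -259.1, 184.9]
ee_rot: [0.0, 0.114, 0.994, -0.0]
force: [-0.2, -0.6, -4.7]
grip_width: 0.169
grip_force: 97.9
```

```bash
python3 - <<'E'
from h import *
s=sense(); R=yaw(s); print(np.round(s["dq"],3),s["force"]); delta(s,530.8,-259.2,184.2,-13.06)
c=capture("side"); W=cloud(c); im=c["image"]; cv2.imwrite("pics/f.png",cv2.resize(im[160:320,240:400],None,fx=3,fy=3))
P=W.reshape(-1,3); F=(P-s["eef_pos"])@R*[-1,1,-1]
hs=cv2.cvtColor(im,cv2.COLOR_BGR2HSV).reshape(-1,3)
m=(abs(F[:,0])<80)&(abs(F[:,1])<60)&(F[:,2]>-90)&(F[:,2]<-66)
t=F[m&((abs(F[:,1])>31))&(F[:,2]<-79)]; print("tray x",np.percentile(t[:,0],[1,99])); rect(t,"tray")
d=m&(hs[:,1]>110)&(F[:,2]>-84); rect(F[d],"dish fork frame"); rect(P[m&(abs(F[:,1])>31)],"tray world")
q=(abs(F[:,0])<46)&(abs(F[:,1])<46)&(F[:,2]>-93)&(F[:,2]<-80)&(hs[:,1]<80)
A=np.c_[F[q][:,:2],np.ones(q.sum())]; print("plate plane",np.round(np.linalg.lstsq(A,F[q][:,2],rcond=None)[0],3))
# hot plate top from the same view
h=(P[:,:2]-[530.8,-259.2]); g=h[(abs(P[:,2]-55)<4)&(np.hypot(*h.T)<130)]; rect(P[(abs(P[:,2]-55)<4)&(np.hypot(*h.T)<130)],"hp top")
E
```

```text
[-0.001  0.003  0.     0.     0.001  0.001] [-0.15582174 -0.64939844 -4.68596132]
pos [ 530.8 -259.1  184.9] yaw -13.06 tilt [ 0.0004 -0.0003] turn z 0.0001 move [-0.  -0.1  0.7]
tray x [-51.85845738  46.97576624]
tray 309 z [-89.7 -87.7 -83.9] c [-9.  -4.4] med [ -0. -40.] size [102.9 112.9] ang 89.23
dish fork frame 199 z [-83.7 -80.2 -75.8] c [-5.2 -3.6] med [-6.5  3. ] size [57.5 54.3] ang 13.04
tray world 312 z [ 95.2  97.2 101.2] c [ 521.1 -261.5] med [ 524.5 -297.4] size [102.9 112.9] ang 76.18
plate plane [ 3.0000e-03 -1.0000e-02 -8.9324e+01]
hp top 853 z [52.3 54.8 57.1] c [ 508.3 -264.3] med [ 515.2 -303.2] size [127.5 179.8] ang 77.73
```

View pics/f.png

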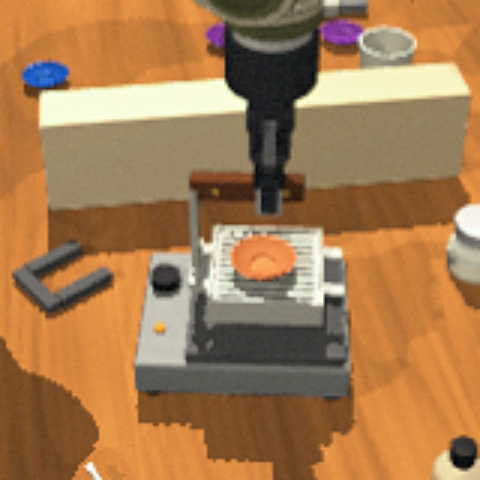

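The crop shows the tray level and square about 20 mm over the plate, with the dish on it. It sits about 2 mm back on the fork, so I nudge it forward, settle, and hand in.

>>> move_arm([
  {"turn": [0, 0, 0], "translation": [-1, 0, 0], "hand": 0},
  {"turn": [0, 0, 0], "translation": [-1, 0, 0], "hand": 0},
  {"turn": [0, 0, 0], "translation": [0, 0, 0], "hand": 0},
  {"turn": [0, 0, 0], "translation": [0, 0, 0], "hand": 0},
  {"turn": [0, 0, 0], "translation": [0, 0, 0], "hand": 0},
  {"turn": [0, 0, 0], "translation": [0, 0, 0], "hand": 0},
  {"turn": [0, 0, 0], "translation": [0, 0, 0], "hand": 0},
])

```text
time_s: 15.58
eef_pos: [532.6, -259.5, 184.6]
ee_rot: [-0.0, 0.114, 0.994, 0.0]
force: [-0.1, 0.7, -3.8]
grip_width: 0.172
grip_force: 97.9
```

```bash
python3 -c "
from h import *
print(sense()['eef_pos'],sense()['dq'],finish_job())"
```

```text
the job is handed in; nothing more can be done
[ 532.64989903 -259.53214504  184.59425924] [5.80014159e-05 7.04487318e-04 1.06306948e-03 3.66382790e-04
 9.79828863e-04 1.61958993e-03] None
```

I handed the job in at about 15.6 s with the tray and copper dish held on the fork, at rest, level and square, about 2 cm above the centre of the hot plate by my measurements; no verdict was returned.

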